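Hang the large dipper on the rail and slide it over the drip pan

ROBOT

A 6-joint arm with a two-finger parallel gripper is mounted at the origin on the work surface. World frame = base frame: x ahead of the robot, y to its left, z up, the work surface at z = 0. Lengths are in m, angles in rad, forces in N, time in s.
With the tool pointing down it reaches from about 0.325 to 0.75 m from the base axis. Payload 7.6 kg.
Tool frame: the origin (TCP) lies at the very end of the fingers, on their centre line; the grasp point (between the pads) lies 19 mm behind it; z points along the fingers, x is the direction in which the jaws open and shut, and the axes are right-handed (so a half turn about z gives the same grasp; the last joint's range is limited). The gripper opens to 85 mm and grips with 20 to 120 N. Pads are 22 mm wide; open, the fingers measure 114 mm over their backs; the gripper's body (76 mm by 85 mm) begins 54 mm behind the grasp point. The pads swing forward as they close: fully open they stand 13 mm farther back than shut.
Start: joints at [1.108, 0.052, 1.401, -0, 1.689, -0.07], TCP at [0.201, 0.485, 0.231] pointing down, gripper open.
Joint ranges: [-2.9, 2.9], [-0.91, 2.17], [0.12, 2.37], [-1.06, 4.2], [0.26, 2.73], [-2.93, 2.93]. Speed limits (rad/s): [2.57, 2.57, 3.01, 3.14, 3.14, 3.14].

INTERFACE

Orientations are given as a rotation vector (axis times angle).
In Python, from workcell import get_state, imaging, env, finder gives the robot as it stands.
- The arm moves only by the tool step_arm, never from a script. Its argument "motion" is a list of rows, each an object with "dp": the shift along the tool's x, y, z in m, a list of three; "angular": the turn, a rotation vector about the tool's x, y, z in rad, a list of three; "claw": the finger opening in m, from 0 to 0.0854. A call has 1 to 12 rows; each row is the pose to reach, as a shift and turn from the pose commanded when the call began, along the tool's axes at that moment; what a row does not reach only later rows make up. A row lasts 1/8 s, in which the tool goes at most 62.5 mm and 10.7 degrees, less where a joint would pass 70% of its speed; a pose out of reach is approached as far as the arm can. A call with a gripper value outside its range is refused whole. The fingers move at their own pace and stop on an object; "grip_force" is the grip in N (left out, the last holds). Time passes only in rows, so rows that repeat a pose let the fingers close. It gives the time, the measured TCP pose, the force and the opening at its end, in the units of the state.
- get_state(): the state, without advancing time (a new reading comes with each control period).
- imaging.snapshot(name): name is "side" or "top"; returns a dict with "image" (420x560x3 uint8, red, green, blue), "K" (3x3 intrinsics, pixels), "k1" (the pictures are not rectified: a ray, as slopes to the right and down, at radius r is drawn at 1 + k1 r^2 times it, then the intrinsics apply), "R" (3x3) and "t" (3): a world point X has camera coordinates R X + t. Camera axes: x right, y down, z forward; pixel columns grow to the right and rows downward; lengths in m; the calibration is good to about 2 mm. A picture is of the moment at which its call begins. There is no depth.
- env.sign_off(): hands the job in, once; it reports no verdict.
Trained networks look in the newest picture that a camera, given by its name, has taken for a name from the list of things; names that differ only in an ending like _2 or _b are one class to them, and where a whole thing is asked for, a point or a joint stands for the part that bears it (a point fixed in the world has none). Each returns a list of dicts, best first, with "conf" (0 to 1); they miss things now and then, are a little off and sometimes report something else, mostly with a low value. They report only what shows in the picture. A call takes as long as a camera call.
- finder.outline_of(thing, camera): "mask" (420x560 bool, what is visible of it) and "box" ([left, top, right, bottom] in pixels, round what is visible of it).
The state is a dict: "clock": time; "q": joint angles; "dq": joint speeds; "effort": joint torques, N m; "eef_pos": TCP position; "orientation": TCP orientation; "wrist_force": force on the tool from outside, world axes, zero at the start; "ft_torque": the same for the moment, N m; "finger_gap": opening from 0.0 (shut) to 1.0 (fully open).
Only numpy, scipy, OpenCV 4.12 (cv2) and the standard library are available. Lean on these libraries where they do the work, as an engineer would, in place of code of your own. Each camera call takes 0.05 s, during which the arm holds its last target.

TASK

Take the larger of the two hooked serving dippers by the black grip block on top and hook it over the horizontal rail, in the right-hand half of the rail as seen from the robot. Then slide it along the rail to the left, without lifting it off, until its hook sits centred on the black tape band above the drip pan, and leave it hanging there. Leave the small dipper where it stands.

Things in the scene. Friction and masses are not known exactly. Their poses are not given: they have to be found in the camera images.
- large_grip (a point): Centre of the black grip block (14 x, 16 y, 46 mm high) on top of the larger steel dipper, 187 mm above its underside. Cup 72 mm across, 60 high, 0.25 kg. Hook straight below block: flat inner top 27 mm below this point, throat 24 mm wide in x, open downward, tip 22 mm lower. z up, x from handle strap (robot side) to hook tip; strap, hook and block are 16 mm wide in y: pinch block along y.
- rail: Fixed stand: level round bar 12 mm thick, 420 mm long, axis 200 mm above the table, on two dark posts 200 mm either side of its middle, each with a foot 100 (x) by 50 mm. Origin on the table under the bar's middle. y runs along the bar to the robot's left (right-hand half: y below 0), x away from the robot; turned up to 0.2 rad.
- mark (a point): Centre of the black tape band, 30 mm wide, round the bar, on the bar's axis, 50 to 130 mm left of the rail's middle; axes as the rail's. A fixed drip pan, 90 mm square, 15 mm high, lies on the table below it. When the large dipper hangs here its grip centre is 33 mm above this point and its cup's underside 46 mm above the table; it balances upright.
- small_grip (a point): Bystander: centre of the grip block of the smaller dipper, 162 mm above its underside. Same shape, cup 48 mm across and 40 mm high, 185 mm high over all, 0.15 kg. One dipper stands at the left, one at the right; which is which varies.

How it is judged:
On the way:
1. the large dipper is hooked over the rail in its right-hand half (y of large_grip in the frame of rail between -0.195 and 0.01 m and x of large_grip in the frame of rail between -0.02 and 0.02 m and z of large_grip in the frame of rail between 0.223 and 0.243 m), for 0.2 s.
At the end, for the whole second after the job is handed in: The large dipper hangs freely from the rail by its hook, upright within 14 degrees, with its hook within 15 mm of the middle of the tape band along the rail; the small dipper still stands in its place (y of large_grip in the frame of mark between -0.015 and 0.015 m and x of large_grip in the frame of mark between -0.02 and 0.02 m and z of large_grip in the frame of mark between 0.023 and 0.038 m and angle between large_grip's own z axis and vertical below 0.25 rad); the robot touches nothing.
It fails at once if the small dipper was moved by more than 30 mm (distance of small_grip from where it was at the start of the episode above 0.03 m).
It fails at once if the large dipper was lifted off, or put on from above, in the left-hand half of the rail instead of being slid there (y of large_grip in the frame of rail between 0.025 and 0.195 m and x of large_grip in the frame of rail between -0.02 and 0.02 m and z of large_grip in the frame of rail between 0.25 and 0.3 m).
It also fails if it takes over 45 s, if anything falls off the work surface, if the arm or the gripper's body presses on something with over 40 N, if the wrist force passes 120 N, or if a joint passes its speed limit or range.

## Working session

There is one attempt and no reset: what is moved stays moved. The work goes in short steps, Python scripts to look and compute and a tool call to move; the robot and the scene stay as the last step left them, time stands still between calls to the robot, and variables do not carry over. Pictures are saved under pics/ and viewed, and the job is handed in when it is done.

Besides the shell and the picture viewer there is one more tool, called after "Emit:" in YAML: its name, and indented under it one key for each argument. step_arm: Moves the arm, as the interface text tells. Its arguments: {"type":"object","properties":{"motion":{"type":"array"},"grip_force":{"type":"number"}},"required":["motion"]}

```bash
mkdir -p pics
cat > h.py <<'E'
import numpy as np, cv2
from workcell import get_state, imaging, env, finder
def snap(n,f=None):
    s=imaging.snapshot(n)
    if f: cv2.imwrite('pics/'+f,s['image'][:,:,::-1])
    return s
E
python3 - <<'E'
from h import *
print(get_state())
for n in ('side','top'):
    s=snap(n,n+'0.png'); print(n,s['K'],s['k1'],s['R'],s['t'])
    for th in ('large_grip','small_grip','rail','mark'):
        for d in finder.outline_of(th,n)[:3]:
            m=d['mask'];ys,xs=np.nonzero(m);print(th,d['conf'],d['box'],m.sum(),xs.mean(),ys.mean())
E
```

```text
{'clock': 0.0, 'q': array([ 1.10771568e+00,  5.28940977e-02,  1.40171951e+00,  1.01617429e-05,
        1.68860747e+00, -7.03047196e-02]), 'dq': array([-9.64201947e-05,  9.19879533e-04,  1.17640124e-03, -1.67257564e-03,
       -7.35738589e-04, -8.43772073e-04]), 'effort': array([ 7.39857060e-04, -3.81673694e+01, -3.60178149e+01,  1.13897725e-04,
        6.10896677e-03, -9.75158514e-06]), 'eef_pos': array([0.20079062, 0.48476201, 0.23044506]), 'orientation': array([ 2.61154022e+00,  1.74483249e+00, -2.22875138e-03]), 'wrist_force': array([-0.27093819, -0.17786261, -0.43103519]), 'ft_torque': array([0.00705251, 0.03458441, 0.03321246]), 'finger_gap': 0.9941795905447438}
side [[501.38409485   0.         279.72055377]
 [  0.         501.38409485 198.5842256 ]
 [  0.           0.           1.        ]] -0.17112581001617894 [[ 9.61879225e-01 -2.73474302e-01 -4.02996651e-04]
 [-1.87552238e-01 -6.58595401e-01 -7.28749790e-01]
 [ 1.99028929e-01  7.01044866e-01 -6.84779951e-01]] [-0.49960527  0.20810313  0.88237314]
large_grip 0.85 [241.6, 263.2, 289.4, 368.5] 2572 262.1947900466563 327.8926905132193
rail 0.9 [287.2, 105.8, 391.6, 352.0] 5023 345.62552259605815 249.3838343619351
top [[529.79180793   0.         280.03578174]
 [  0.         529.79180793 215.31026102]
 [  0.           0.           1.        ]] -0.08787120020073329 [[ 0.01420359 -0.99910202 -0.03991766]
 [-0.98535908 -0.00720254 -0.1703397 ]
 [ 0.16989923  0.04175266 -0.98457654]] [0.01706703 0.55589858 0.92003155]
large_grip 0.85 [373.3, 263.2, 425.7, 305.4] 1509 398.2823061630219 281.96222664015903
small_grip 0.63 [149.0, 265.2, 193.6, 293.8] 861 173.10569105691056 278.3205574912892
rail 0.87 [172.8, 140.7, 436.6, 222.2] 4594 306.0851110143666 174.31606443186766
mark 0.76 [233.7, 144.7, 289.5, 209.1] 2383 259.66764582459086 178.76626101552665
```

View pics/side0.png

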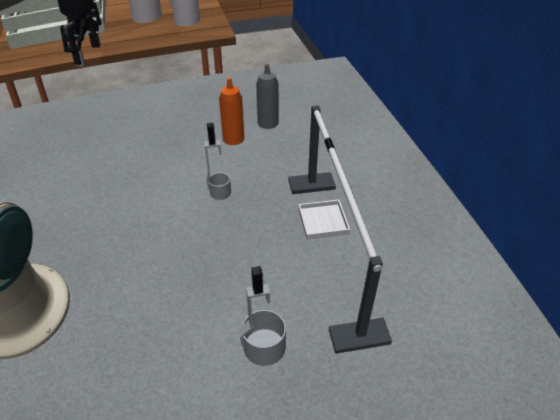

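View pics/top0.png

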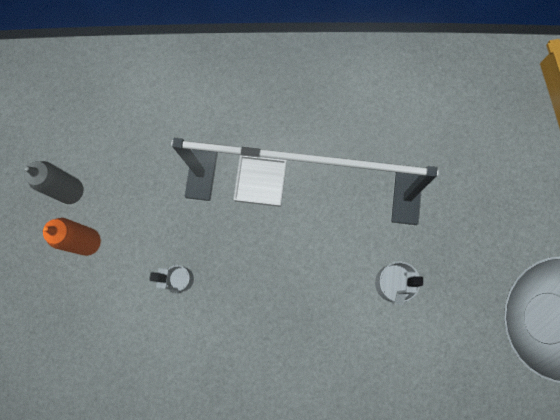

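The large dipper is on the right: grip at side (258,280) and top (415,282). The small one is on the left at top (158,278). The tape is at side (329,143) and top (251,152). I'll zoom in for precise pixels.

Run:
```python
import cv2,numpy as np
a=cv2.imread('pics/side0.png');b=cv2.imread('pics/top0.png')
def c(i,x,y,w,h,k): return cv2.resize(i[y:y+h,x:x+w],None,fx=k,fy=k,interpolation=cv2.INTER_CUBIC)
t=np.vstack([np.hstack([c(a,230,250,66,50,6),c(b,370,250,66,50,6)]),np.hstack([c(a,300,125,66,50,6),c(b,220,130,66,50,6)])])
cv2.imwrite('pics/z0.png',t)
t=np.vstack([np.hstack([c(a,350,240,66,50,6),c(b,390,150,66,50,6)]),np.hstack([c(a,290,90,66,50,6),c(b,155,125,66,50,6)])])
cv2.imwrite('pics/z1.png',t)
```

```text
(no output)
```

View pics/z0.png

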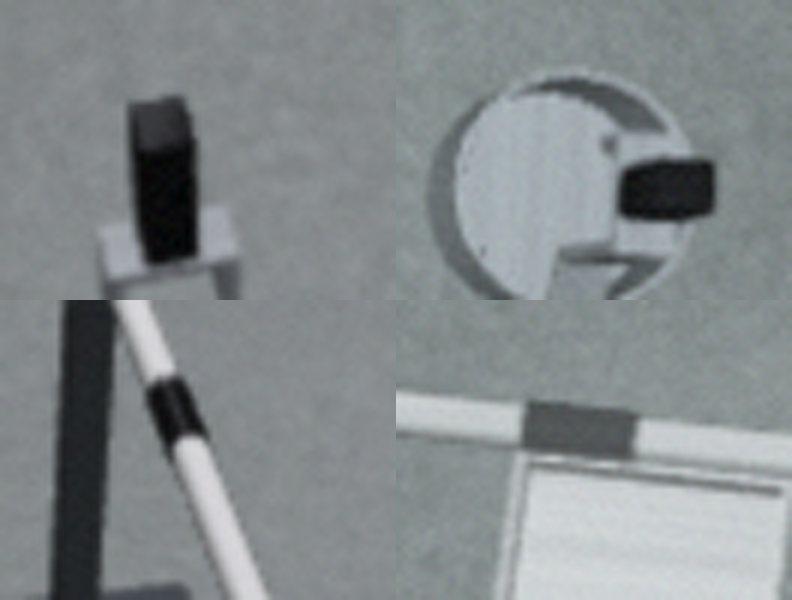

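View pics/z1.png

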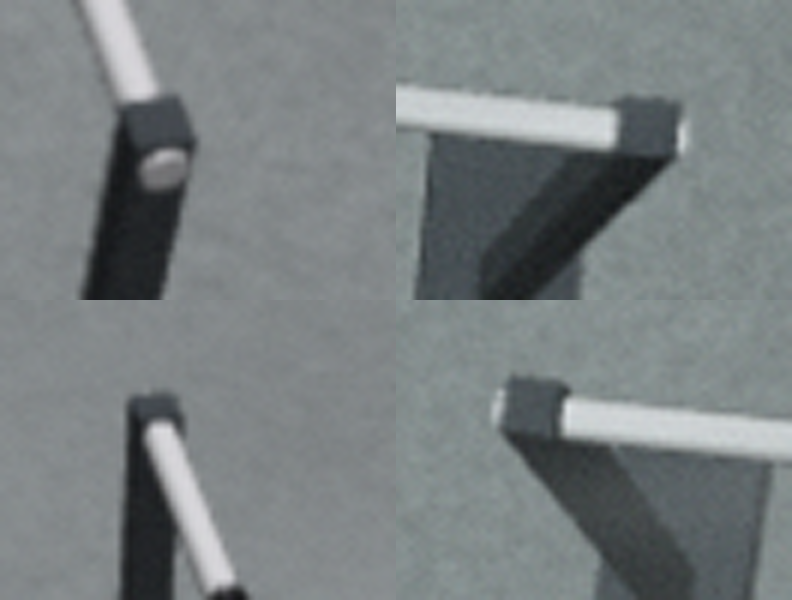

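```bash
cat >> h.py <<'E'
def proj(s,X):
    X=np.atleast_2d(X)@s['R'].T+s['t']; u=X[:,:2]/X[:,2:]
    u=u*(1+s['k1']*(u**2).sum(1,keepdims=True))
    return u*[s['K'][0,0],s['K'][1,1]]+s['K'][:2,2]
def ray(s,p):
    d=(np.array(p,float)-s['K'][:2,2])/s['K'][0,0]; u=d.copy()
    for _ in range(20): u=d/(1+s['k1']*(u@u))
    return -s['R'].T@s['t'], s['R'].T@np.array([u[0],u[1],1])
def tri(ps,ss):
    A=[];b=[]
    for s,p in zip(ss,ps):
        o,d=ray(s,p);d/=np.linalg.norm(d);M=np.eye(3)-np.outer(d,d);A.append(M);b.append(M@o)
    X=np.linalg.lstsq(np.vstack(A),np.hstack(b),rcond=None)[0]
    return X,[np.round(proj(s,X)[0]-p,2) for s,p in zip(ss,ps)]
def onz(s,p,z):
    o,d=ray(s,p); return o+d*(z-o[2])/d[2]
def cam(n):
    import pickle,os
    f='cal.pkl'
    return pickle.load(open(f,'rb'))[n]
E
python3 - <<'E'
from h import *
import pickle
S=snap('side');T=snap('top');pickle.dump({'side':S,'top':T},open('cal.pkl','wb'))
print('grip',tri([(257.0,279.7),(415,281.3)],[S,T]))
m=[(329.2,143.0),(250.2+0.,151.0)]
# crop: side (178,112+300)->300+178/6,125+112/6 ; top (580-396=184,130)->220+30.7,130+21.6
m=[(300+178/6-.4,125+112/6-.4),(220+184/6-.4,130+130/6-.4)]
print('mark',tri(m,[S,T]), onz(S,m[0],.2),onz(T,m[1],.2))
# bar ends in top: axis points near posts ; right (615-396=219,128)->; left (565-396=169,414-300=114)
r=(390+219/6-.4,150+128/6-.4); l=(155+169/6-.4,125+113/6-.4)
L=onz(T,l,.2);R=onz(T,r,.2);print(L,R,np.linalg.norm(L-R))
r2=(350+138/6-.4,240+100/6-.4);l2=(290+160/6-.4,90+125/6-.4)
L2=onz(S,l2,.2);R2=onz(S,r2,.2);print(L2,R2,np.linalg.norm(L2-R2))
for a,b in((L,R),(L2,R2)):
    d=(a-b);print('yaw',np.arctan2(-d[0],d[1]),(a+b)/2)
E
```

```text
grip (array([ 0.43160496, -0.18980564,  0.18834838]), [array([-0.33,  0.06]), array([ 0.03, -0.31])])
mark (array([0.63127958, 0.06452249, 0.20339276]), [array([-0.42,  0.11]), array([ 0.09, -0.5 ])]) [0.63391699 0.0688305  0.2       ] [0.63147685 0.0649976  0.2       ]
[0.64449006 0.17330471 0.2       ] [ 0.60104026 -0.20935455  0.2       ] 0.3851181626218797
[0.64663549 0.17907898 0.2       ] [ 0.60176946 -0.2039097   0.2       ] 0.3856076929319033
yaw -0.11306273923223858 [ 0.62276516 -0.01802492  0.2       ]
yaw -0.1166156138298689 [ 0.62420248 -0.01241536  0.2       ]
```

```bash
cat > fit.py <<'E'
from h import *
def boxp(x0,x1,y,z0,z1):
    P=np.array([[a,b,c] for a in(x0,x1) for b in(-y,y) for c in(z0,z1)])/1e3
    E=[(i,j) for i in range(8) for j in range(i) if bin(i^j).count('1')==1]
    return P,E
def draw(img,s,c,yaw,k,off):
    Rz=np.array([[np.cos(yaw),-np.sin(yaw),0],[np.sin(yaw),np.cos(yaw),0],[0,0,1]])
    for (P,E),col in ((boxp(-7,7,8,-23,23),(0,0,255)),(boxp(-15,15,8,-27,-23),(0,255,0)),(boxp(12,15,8,-49,-27),(255,255,0))):
        q=(proj(s,P@Rz.T+c)-off+.5)*k
        for i,j in E: cv2.line(img,tuple(np.int32(q[i])),tuple(np.int32(q[j])),col,1)
    t=np.linspace(0,6.28,40)
    for z in (-127,-187):
        P=np.c_[36*np.cos(t),36*np.sin(t),0*t+z]/1e3
        cv2.polylines(img,[np.int32((proj(s,P+c)-off+.5)*k)],True,(255,0,255),1)
E
cat > ov.py <<'E'
from fit import *
import sys
x,y,yaw=map(float,sys.argv[1:4])
a=cv2.imread('pics/side0.png');b=cv2.imread('pics/top0.png')
def c(i,x,y,w,h,k): return cv2.resize(i[y:y+h,x:x+w],None,fx=k,fy=k,interpolation=cv2.INTER_CUBIC)
A=c(a,230,250,65,115,5);B=c(b,366,250,75,60,6)
draw(A,cam('side'),np.array([x,y,.187]),yaw,5,np.array([230,250]))
draw(B,cam('top'),np.array([x,y,.187]),yaw,6,np.array([366,250]))
H=np.zeros((575,325+450,3),np.uint8);H[:,:325]=A;H[:360,325:]=B
cv2.imwrite('pics/'+sys.argv[4],H)
E
python3 ov.py .4316 -.190 0 ov0.png
```

```text
(no output)
```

View pics/ov0.png

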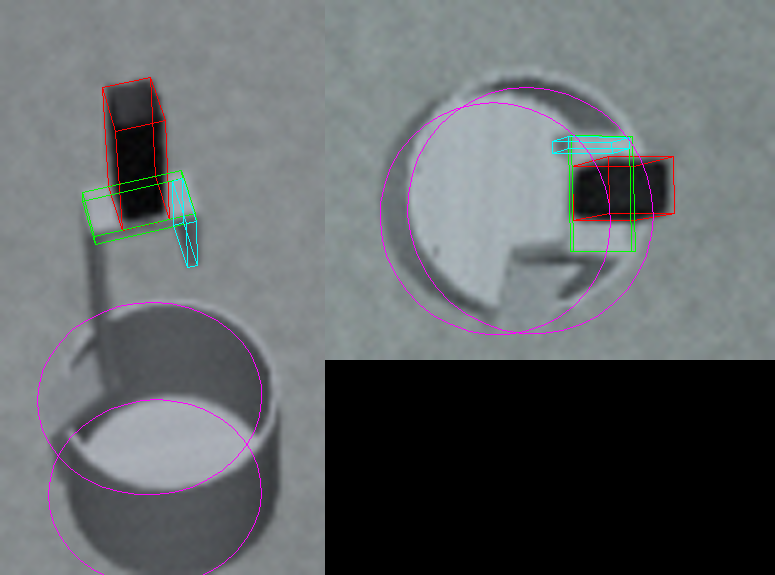

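```bash
python3 ov.py .4306 -.1890 -0.08 ov1.png;python3 ov.py .4306 -.1890 0.08 ov2.png; python3 -c "
import cv2,numpy as np
a=cv2.imread('pics/ov1.png');b=cv2.imread('pics/ov2.png')
r=np.hstack([np.vstack([a[50:300,40:240],b[50:300,40:240]]),np.vstack([a[80:330,500:720],b[80:330,500:720]])]);cv2.imwrite('pics/ov3.png',cv2.resize(r,None,fx=1.2,fy=1.2))"
```

```text
(no output)
```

View pics/ov3.png

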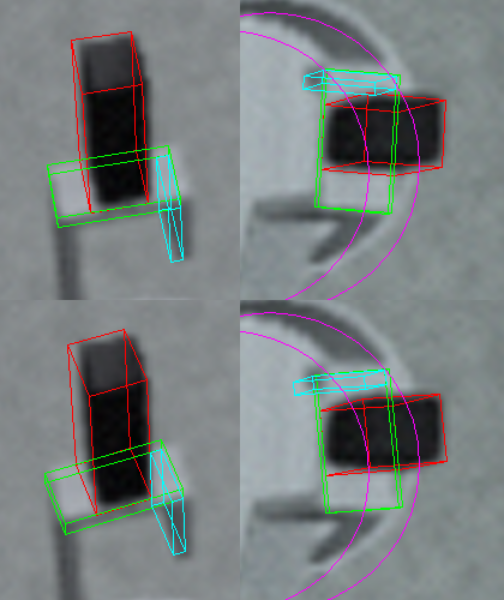

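```bash
cat > rel.py <<'E'
from h import *
from scipy.spatial.transform import Rotation as Ro
def down(yaw,flip=False):
    # tool z down, tool x along local y (dipper y) of yaw
    c,s=np.cos(yaw),np.sin(yaw); x=np.array([-s,c,0])*(-1 if flip else 1); z=np.array([0,0,-1.]);return np.c_[x,np.cross(z,x),z]
# commanded pose may differ from measured
def rel(P,Rm,p0,R0):
    return np.round(R0.T@(np.array(P)-p0),4), np.round(Ro.from_matrix(R0.T@Rm).as_rotvec(),3)
E
python3 - <<'E'
from rel import *
s=get_state();p=s['eef_pos'];R=Ro.from_rotvec(s['orientation']).as_matrix();print(R.round(3))
for f in(0,1):
  for P in ([.2,.485,.32],[.42,.15,.32],[.4325,-.188,.30],[.4325,-.188,.172]): print(f,*rel(P,down(-.09,f),p,R))
E
```

```text
[[ 0.383  0.924  0.   ]
 [ 0.924 -0.383  0.   ]
 [ 0.     0.    -1.   ]]
0 [-0.0004 -0.0009 -0.0887] [ 0.    -0.    -0.303]
0 [-0.2257  0.3306 -0.0887] [ 0.    -0.    -0.303]
0 [-0.5331  0.4716 -0.0687] [ 0.    -0.    -0.303]
0 [-0.5331  0.4716  0.0593] [ 0.    -0.    -0.303]
1 [-0.0004 -0.0009 -0.0887] [-0.    -0.     2.839]
1 [-0.2257  0.3306 -0.0887] [-0.    -0.     2.839]
1 [-0.5331  0.4716 -0.0687] [-0.    -0.     2.839]
1 [-0.5331  0.4716  0.0593] [-0.    -0.     2.839]
```

Emit:
step_arm:
  motion:
    - {"dp":[0,0,-0.06],"angular":[0,0,0],"claw":0.085}
    - {"dp":[-0.03,0.05,-0.088],"angular":[0,0,-0.1],"claw":0.085}
    - {"dp":[-0.065,0.1,-0.088],"angular":[0,0,-0.2],"claw":0.085}
    - {"dp":[-0.1,0.15,-0.088],"angular":[0,0,-0.303],"claw":0.085}
    - {"dp":[-0.135,0.2,-0.088],"angular":[0,0,-0.303],"claw":0.085}
    - {"dp":[-0.17,0.25,-0.088],"angular":[0,0,-0.303],"claw":0.085}
    - {"dp":[-0.205,0.3,-0.088],"angular":[0,0,-0.303],"claw":0.085}
    - {"dp":[-0.226,0.331,-0.088],"angular":[0,0,-0.303],"claw":0.085}
    - {"dp":[-0.28,0.355,-0.085],"angular":[0,0,-0.303],"claw":0.085}
    - {"dp":[-0.335,0.38,-0.08],"angular":[0,0,-0.303],"claw":0.085}
    - {"dp":[-0.39,0.405,-0.075],"angular":[0,0,-0.303],"claw":0.085}
    - {"dp":[-0.445,0.43,-0.07],"angular":[0,0,-0.303],"claw":0.085}

```text
clock: 2.1
eef_pos: [0.4275, -0.0926, 0.3014]
orientation: [2.318, 2.119, 0.001]
wrist_force: [0.3, 0.3, -0.3]
finger_gap: 0.998
```

Run:
```python
from rel import *
s=get_state();p=s['eef_pos'];R=Ro.from_rotvec(s['orientation']).as_matrix();print(s['clock'],p,s['q'],R.round(3))
for P in ([.4325,-.188,.30],[.4325,-.188,.172]): print(*rel(P,down(-.09),p,R))
```

```text
2.1 [ 0.42754901 -0.09258553  0.30139782] [-2.97828654e-01 -2.02617234e-01  1.50399319e+00  1.94786776e-04
  1.83927646e+00 -1.77887772e+00] [[ 0.09   0.996  0.001]
 [ 0.996 -0.09  -0.   ]
 [-0.     0.001 -1.   ]]
[-0.0946  0.0135  0.0014] [0.001 0.    0.   ]
[-0.0946  0.0134  0.1294] [0.001 0.    0.   ]
```

Emit:
step_arm:
  motion:
    - {"dp":[-0.05,0.007,0],"angular":[0,0,0],"claw":0.085}
    - {"dp":[-0.095,0.0135,0.02],"angular":[0,0,0],"claw":0.085}
    - {"dp":[-0.095,0.0135,0.06],"angular":[0,0,0],"claw":0.085}
    - {"dp":[-0.095,0.0135,0.06],"angular":[0,0,0],"claw":0.085}

```text
clock: 2.6
eef_pos: [0.4315, -0.1862, 0.2384]
orientation: [-2.315, -2.114, 0.003]
wrist_force: [-0.3, 0.2, 0.2]
finger_gap: 0.995
```

Run:
```python
from rel import *
s=get_state();p=s['eef_pos'];R=Ro.from_rotvec(s['orientation']).as_matrix();print(s['clock'],p)
for P in ([.4325,-.188,.30],[.4325,-.188,.172]): print(*rel(P,down(-.09),p,R))
S=snap('side');T=snap('top')
for n,c in((S,p),(T,p)): print(proj(n,c))
a=S['image'][180:390,180:380,::-1];b=T['image'][200:410,320:520,::-1]
cv2.imwrite('pics/a1.png',cv2.resize(np.hstack([a,b]),None,fx=2,fy=2,interpolation=2))
```

```text
2.6 [ 0.43148548 -0.18620526  0.23840957]
[-0.0015  0.0008 -0.0616] [-0.006 -0.003 -0.001]
[-0.0019  0.0016  0.0664] [-0.006 -0.003 -0.001]
[[254.70232423 254.98674942]]
[[419.89717853 279.36020448]]
```

View pics/a1.png

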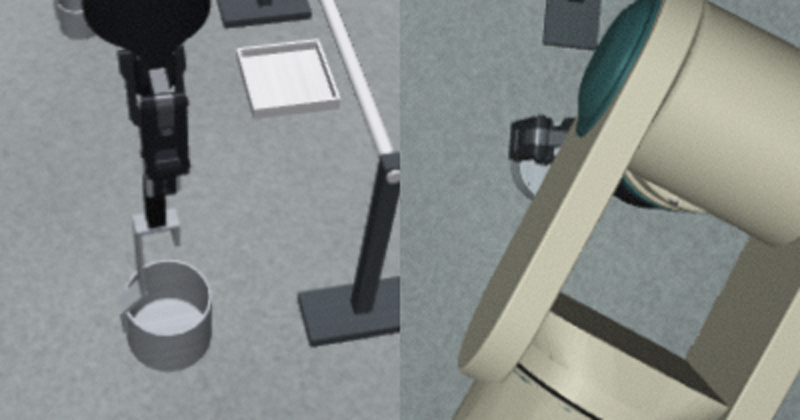

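The side view shows the fingers straddling the block at about (155,205) in the picture, with the block lined up. Next I descend and close.

Emit:
step_arm:
  motion:
    - {"dp":[-0.001,0.001,0.035],"angular":[0,0,0],"claw":0.085}
    - {"dp":[-0.001,0.001,0.065],"angular":[0,0,0],"claw":0.085}
    - {"dp":[-0.001,0.001,0.065],"angular":[0,0,0],"claw":0.06}
    - {"dp":[-0.001,0.001,0.065],"angular":[0,0,0],"claw":0.03}
    - {"dp":[-0.001,0.001,0.065],"angular":[0,0,0],"claw":0.01}
    - {"dp":[-0.001,0.001,0.065],"angular":[0,0,0],"claw":0.005}
    - {"dp":[-0.001,0.001,0.065],"angular":[0,0,0],"claw":0.005}
    - {"dp":[-0.001,0.001,0.065],"angular":[0,0,0],"claw":0.005}
  grip_force: 60

```text
clock: 3.7
eef_pos: [0.4343, -0.188, 0.1776]
orientation: [2.317, 2.118, 0.001]
wrist_force: [0.1, -1.4, 6.6]
finger_gap: 0.177
```

Run:
```python
from rel import *
s=get_state();print(s['clock'],s['eef_pos'],s['finger_gap']*85.4,s['wrist_force'])
S=snap('side');a=S['image'][180:390,180:380,::-1]
cv2.imwrite('pics/a2.png',cv2.resize(a,None,fx=2.5,fy=2.5,interpolation=2))
```

```text
3.7 [ 0.43427526 -0.18800795  0.17761615] 15.09753915293168 [ 0.08323714 -1.38359873  6.6182804 ]
```

View pics/a2.png

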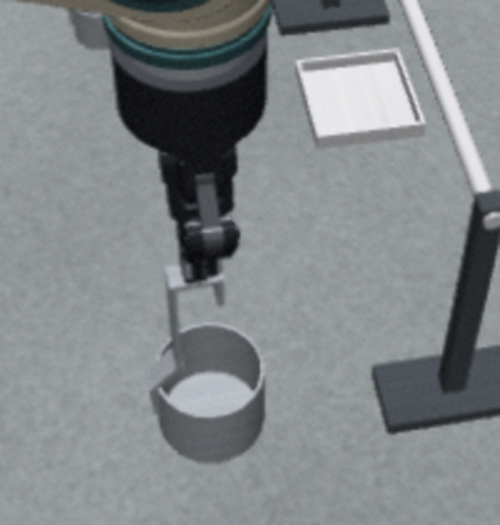

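Emit:
step_arm:
  motion:
    - {"dp":[0,0,-0.03],"angular":[0,0,0],"claw":0.005}
    - {"dp":[0,0,-0.07],"angular":[0,0,0],"claw":0.005}
    - {"dp":[0,0.01,-0.095],"angular":[0,0,0],"claw":0.005}
    - {"dp":[0.02,0.04,-0.095],"angular":[0,0,0],"claw":0.005}
    - {"dp":[0.045,0.08,-0.095],"angular":[0,0,0.01],"claw":0.005}
    - {"dp":[0.07,0.12,-0.095],"angular":[0,0,0.024],"claw":0.005}
    - {"dp":[0.09,0.155,-0.095],"angular":[0,0,0.024],"claw":0.005}
    - {"dp":[0.099,0.171,-0.095],"angular":[0,0,0.024],"claw":0.005}
    - {"dp":[0.099,0.171,-0.095],"angular":[0,0,0.024],"claw":0.005}
    - {"dp":[0.099,0.171,-0.095],"angular":[0,0,0.024],"claw":0.005}

```text
clock: 5.0
eef_pos: [0.6122, -0.1046, 0.2707]
orientation: [-2.344, -2.09, 0.001]
wrist_force: [-0.5, 0.0, -2.7]
finger_gap: 0.177
```

Run:
```python
from rel import *
s=get_state();print(s['clock'],s['eef_pos'],s['finger_gap']*85.4,s['wrist_force'])
S=snap('side','s3.png');T=snap('top','t3.png');a=S['image'][130:340,270:430,::-1];b=T['image'][120:330,280:440,::-1]
cv2.imwrite('pics/a3.png',cv2.resize(np.hstack([a,b]),None,fx=2.5,fy=2.5,interpolation=2))
```

```text
5.0 [ 0.61224013 -0.10463586  0.2707066 ] 15.111009541371523 [-0.46339279  0.02642874 -2.74676424]
```

View pics/a3.png

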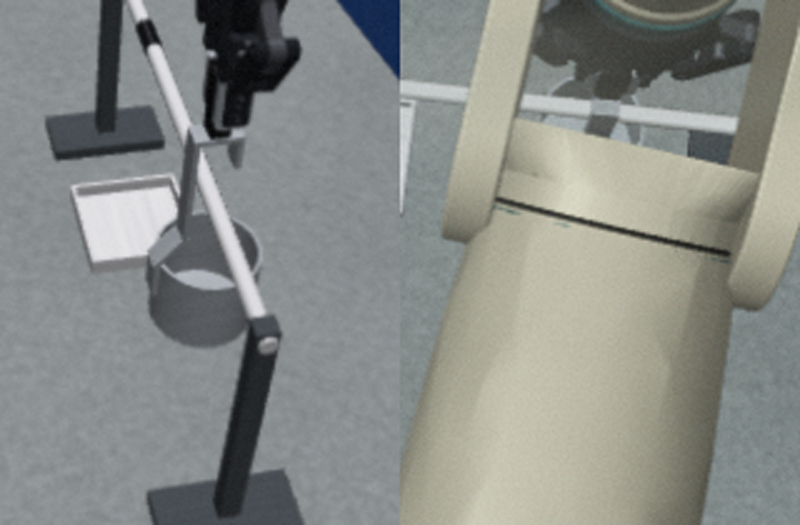

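Run:
```python
from fit import *
S=cam('side');img=cv2.imread('pics/s3.png')
off=np.array([310,160]);out=[]
for dx in (-.003,0,.003):
    A=cv2.resize(img[160:230,310:376],None,fx=4,fy=4,interpolation=cv2.INTER_CUBIC);A=cv2.resize(img[150:210,325:375],None,fx=5,fy=5,interpolation=cv2.INTER_CUBIC)
    draw(A,S,np.array([.6122+dx,-.1046,.2801]),-.114,5,np.array([325,150]));out.append(A)
raw=cv2.resize(img[150:210,325:375],None,fx=5,fy=5,interpolation=cv2.INTER_CUBIC)
cv2.imwrite('pics/o3.png',np.vstack([np.hstack([raw,out[0]]),np.hstack(out[1:])]))
```

```text
(no output)
```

View pics/o3.png

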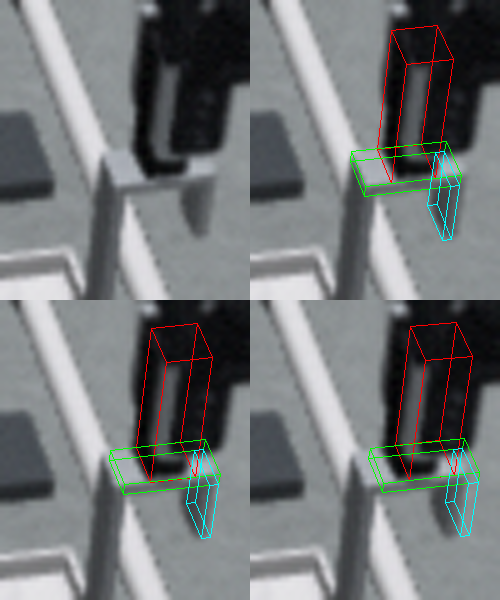

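Emit:
step_arm:
  motion:
    - {"dp":[0,0.003,0],"angular":[0,0,0],"claw":0.005}
    - {"dp":[0,0.003,0.012],"angular":[0,0,0],"claw":0.005}
    - {"dp":[0,0.003,0.024],"angular":[0,0,0],"claw":0.005}
    - {"dp":[0,0.003,0.034],"angular":[0,0,0],"claw":0.005}
    - {"dp":[0,0.003,0.042],"angular":[0,0,0],"claw":0.005}
    - {"dp":[0,0.003,0.045],"angular":[0,0,0],"claw":0.005}
    - {"dp":[0,0.003,0.045],"angular":[0,0,0],"claw":0.005}

```text
clock: 5.98
eef_pos: [0.6159, -0.1046, 0.2263]
orientation: [-2.344, -2.092, -0.0]
wrist_force: [-0.2, 0.3, -3.8]
finger_gap: 0.181
```

Run:
```python
from rel import *
s=get_state();print(s['clock'],s['eef_pos'],s['finger_gap']*85.4,s['wrist_force'],s['ft_torque'])
S=snap('side','s4.png');a=S['image'][130:280,270:430,::-1]
cv2.imwrite('pics/a4.png',cv2.resize(a,None,fx=4,fy=4,interpolation=2))
```

```text
5.975 [ 0.61587328 -0.1046284   0.22630077] 15.430055377568369 [-0.20942728  0.34547879 -3.75667877] [ 0.02360107  0.03175077 -0.04634571]
```

View pics/a4.png

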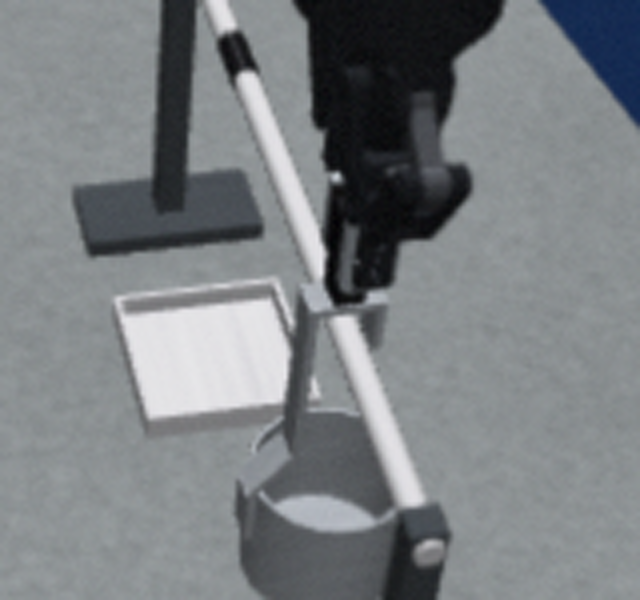

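Emit:
step_arm:
  motion:
    - {"dp":[0,0,0.0015],"angular":[0,0,0],"claw":0.005}
    - {"dp":[0,0,0.0015],"angular":[0,0,0],"claw":0.005}
    - {"dp":[0.01,0,0.0015],"angular":[0,0,0],"claw":0.005}
    - {"dp":[0.03,0,0.0015],"angular":[0,0,0],"claw":0.005}
    - {"dp":[0.05,0,0.0015],"angular":[0,0,0],"claw":0.005}
    - {"dp":[0.07,0,0.0015],"angular":[0,0,0],"claw":0.005}
    - {"dp":[0.09,0,0.0015],"angular":[0,0,0],"claw":0.005}
    - {"dp":[0.11,0,0.0015],"angular":[0,0,0],"claw":0.005}
    - {"dp":[0.13,0,0.0015],"angular":[0,0,0],"claw":0.005}
    - {"dp":[0.15,0,0.0015],"angular":[0,0,0],"claw":0.005}
    - {"dp":[0.16,0,0.0015],"angular":[0,0,0],"claw":0.005}
    - {"dp":[0.16,0,0.0015],"angular":[0,0,0],"claw":0.005}

```text
clock: 7.52
eef_pos: [0.6341, 0.0549, 0.2247]
orientation: [2.343, 2.093, -0.0]
wrist_force: [-0.5, -0.4, -2.9]
finger_gap: 0.176
```

Run:
```python
from rel import *
s=get_state();print(s['clock'],s['eef_pos'],s['finger_gap']*85.4,s['wrist_force'],s['ft_torque'])
S=snap('side','s5.png');T=snap('top','t5.png');a=S['image'][90:240,250:350,::-1];b=T['image'][100:250,200:300,::-1]
print(proj(S,s['eef_pos']),proj(S,[.632,.066,.2]))
cv2.imwrite('pics/a5.png',cv2.resize(np.hstack([a,b]),None,fx=4,fy=4,interpolation=2))
```

```text
7.525 [0.63408472 0.05493876 0.22472487] 15.023310860798684 [-0.50992794 -0.40145149 -2.91738645] [0.04217529 0.08760401 0.0168082 ]
[[332.91093331 136.68898626]] [[328.81745921 144.32859163]]
```

View pics/a5.png

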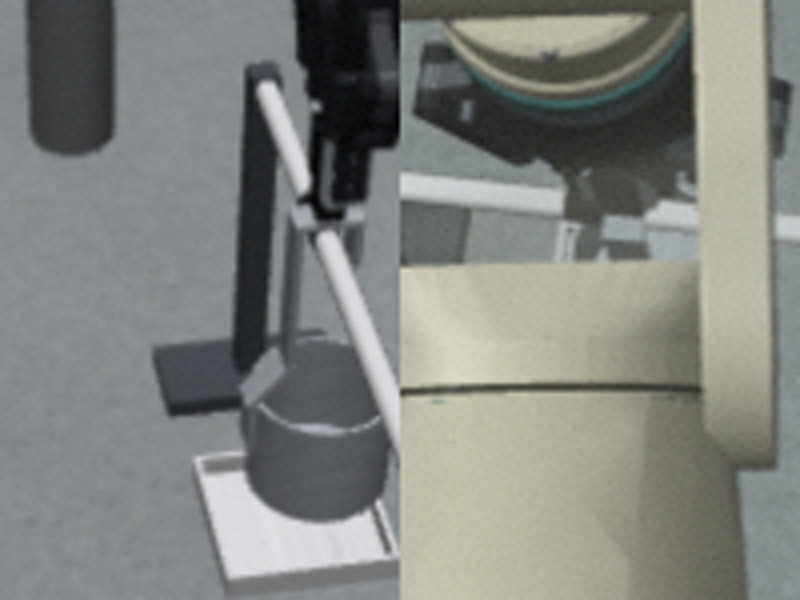

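Emit:
step_arm:
  motion:
    - {"dp":[0.006,0,0],"angular":[0,0,0],"claw":0.005}
    - {"dp":[0.011,0,0],"angular":[0,0,0],"claw":0.005}
    - {"dp":[0.011,0,0.001],"angular":[0,0,0],"claw":0.005}
    - {"dp":[0.011,0,0.001],"angular":[0,0,0],"claw":0.005}
  grip_force: 30

```text
clock: 8.12
eef_pos: [0.6352, 0.0652, 0.2236]
orientation: [-2.344, -2.091, 0.0]
wrist_force: [0.2, -0.1, -3.0]
finger_gap: 0.18
```

Run:
```python
from rel import *
s=get_state();print(s['clock'],s['eef_pos'],s['finger_gap']*85.4,s['wrist_force'],s['ft_torque'])
S=snap('side','s6.png');a=S['image'][110:170,300:365,::-1]
A=cv2.resize(a,None,fx=6,fy=6,interpolation=2)
B=A.copy()
for t in (-.015,0.,.015):
    for q in ([.632,.066,.2],):
        P=np.array(q)+t*np.array([.114,.9935,0]);u=(proj(S,P)[0]-[300,110]+.5)*6;cv2.circle(B,tuple(np.int32(u)),3,(0,0,255),-1)
cv2.imwrite('pics/a6.png',np.hstack([A,B]))
```

```text
8.125 [0.63522796 0.06523232 0.22364035] 15.34077989962469 [ 0.15863918 -0.08728178 -2.97452445] [-0.02313891  0.01612081  0.0577149 ]
```

View pics/a6.png

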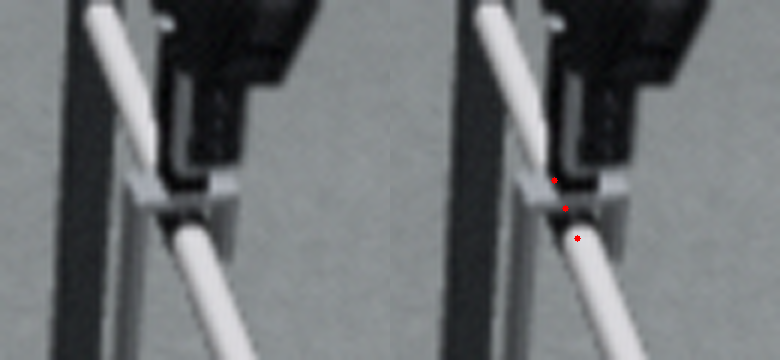

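Emit:
step_arm:
  motion:
    - {"dp":[0,0,0.001],"angular":[0,0,0],"claw":0.005}
    - {"dp":[0,0,0.0015],"angular":[0,0,0],"claw":0.005}
    - {"dp":[0,0,0.0015],"angular":[0,0,0],"claw":0.005}
  grip_force: 20

```text
clock: 8.55
eef_pos: [0.6354, 0.0651, 0.2234]
orientation: [2.344, 2.091, 0.002]
wrist_force: [-2.8, -0.8, 4.1]
finger_gap: 0.177
```

Contact with the bar now registers as an upward force, so I'll open slowly.

Emit:
step_arm:
  motion:
    - {"dp":[0,0,0.0005],"angular":[0,0,0],"claw":0.018}
    - {"dp":[0,0,0.0],"angular":[0,0,0],"claw":0.022}
    - {"dp":[0,0,0.0],"angular":[0,0,0],"claw":0.03}
    - {"dp":[0,0,0.0],"angular":[0,0,0],"claw":0.045}
    - {"dp":[0,0,0.0],"angular":[0,0,0],"claw":0.06}
    - {"dp":[0,0,0.0],"angular":[0,0,0],"claw":0.06}

```text
clock: 9.3
eef_pos: [0.6353, 0.0652, 0.2223]
orientation: [2.344, 2.091, 0.0]
wrist_force: [0.8, 0.3, -0.7]
finger_gap: 0.708
```

Run:
```python
from rel import *
s=get_state();print(s['clock'],s['eef_pos'],s['finger_gap']*85.4,s['wrist_force'],s['ft_torque'])
S=snap('side','s7.png');a=S['image'][90:240,250:370,::-1]
cv2.imwrite('pics/a7.png',cv2.resize(a,None,fx=4,fy=4,interpolation=2))
```

```text
9.3 [0.6352879  0.06523448 0.22231258] 60.46182214114074 [ 0.83770853  0.27906936 -0.7303273 ] [-0.06402844 -0.00874196  0.06801441]
```

View pics/a7.png

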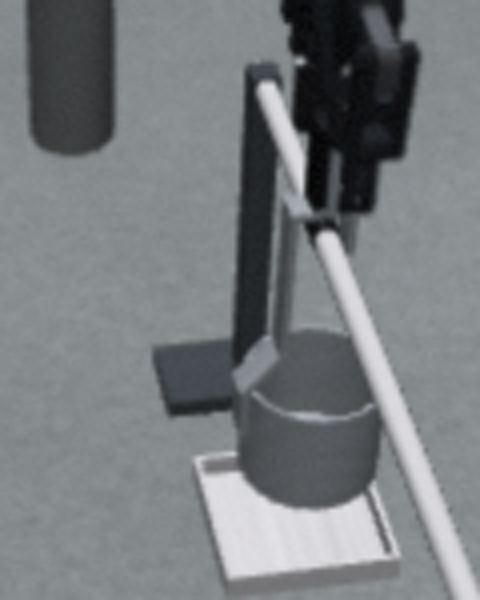

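It hangs on the tape. Next I retract straight up.

Emit:
step_arm:
  motion:
    - {"dp":[0,0,0],"angular":[0,0,0],"claw":0.07}
    - {"dp":[0,0,-0.02],"angular":[0,0,0],"claw":0.07}
    - {"dp":[0,0,-0.05],"angular":[0,0,0],"claw":0.07}
    - {"dp":[0,0,-0.09],"angular":[0,0,0],"claw":0.07}
    - {"dp":[0,-0.03,-0.12],"angular":[0,0,0],"claw":0.07}
    - {"dp":[0,-0.08,-0.13],"angular":[0,0,0],"claw":0.07}
    - {"dp":[0,-0.13,-0.13],"angular":[0,0,0],"claw":0.07}
    - {"dp":[0,-0.18,-0.13],"angular":[0,0,0],"claw":0.07}
    - {"dp":[0,-0.2,-0.13],"angular":[0,0,0],"claw":0.07}
    - {"dp":[0,-0.2,-0.13],"angular":[0,0,0],"claw":0.07}

```text
clock: 10.6
eef_pos: [0.4359, 0.0881, 0.3533]
orientation: [2.342, 2.091, 0.003]
wrist_force: [0.4, 0.1, 0.3]
finger_gap: 0.817
```

Run:
```python
from fit import *
s=get_state();print(s['clock'],s['eef_pos'],s['wrist_force'])
S=snap('side','s8.png');T=snap('top','t8.png')
a=S['image'][100:200,280:380,::-1];b=T['image'][110:210,200:300,::-1]
A=cv2.resize(a,None,fx=4,fy=4,interpolation=2)
B=A.copy();draw(B,S,np.array([.6322,.066,.233]),-.114,4,np.array([280,100]))
cv2.imwrite('pics/a8.png',np.hstack([A,B]));cv2.imwrite('pics/b8.png',cv2.resize(b,None,fx=5,fy=5,interpolation=2))
```

```text
10.6 [0.43587923 0.08813289 0.35331262] [0.44748303 0.12374537 0.26838177]
```

View pics/a8.png

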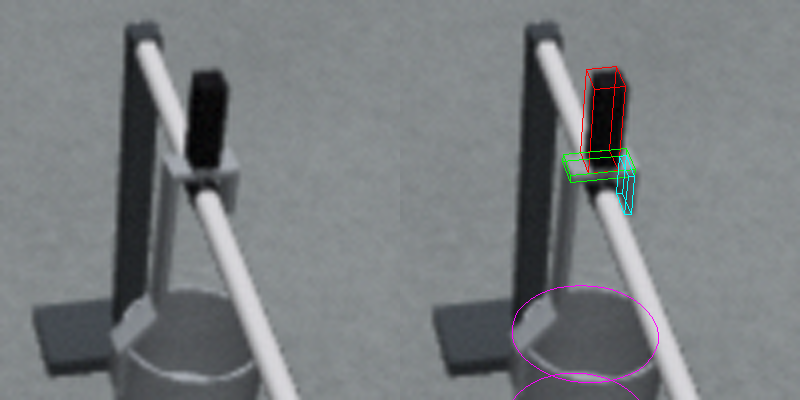

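View pics/b8.png

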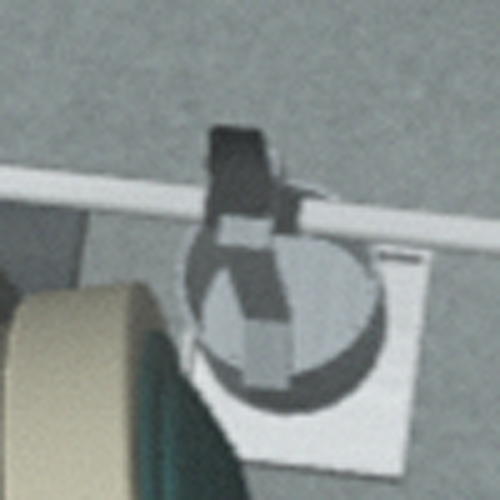

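View pics/t8.png

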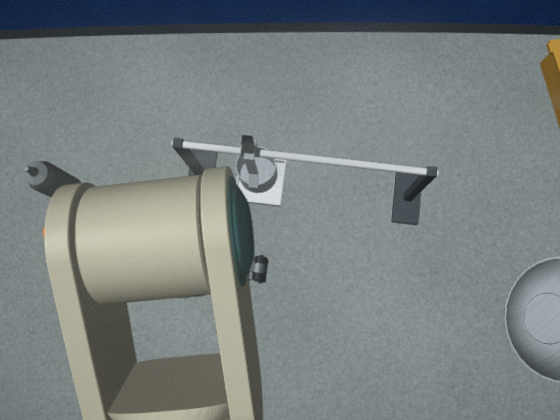

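Run:
```python
from fit import *
S=snap('side','s9.png');T=snap('top','t9.png')
s8=cv2.imread('pics/s8.png');print('motion s8-s9',cv2.absdiff(s8,cv2.imread('pics/s9.png'))[100:240,280:380].max())
b=T['image'][110:210,210:290,::-1];A=cv2.resize(b,None,fx=5,fy=5,interpolation=2)
B=A.copy();draw(B,T,np.array([.6322,.066,.233]),-.114,5,np.array([210,110]))
cv2.imwrite('pics/b9.png',np.hstack([A,B]))
s0=cv2.imread('pics/side0.png')
d=cv2.absdiff(s0,cv2.imread('pics/s9.png'))[115:205,195:235];print('small diff',d.max(),d.mean())
print(get_state()['clock'])
```

```text
motion s8-s9 12
small diff 11 1.670648148148148
10.8
```

View pics/b9.png

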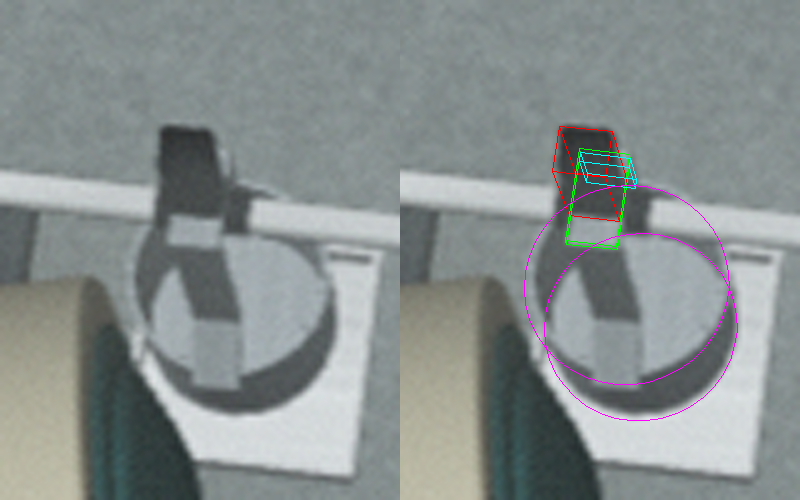

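View pics/s9.png

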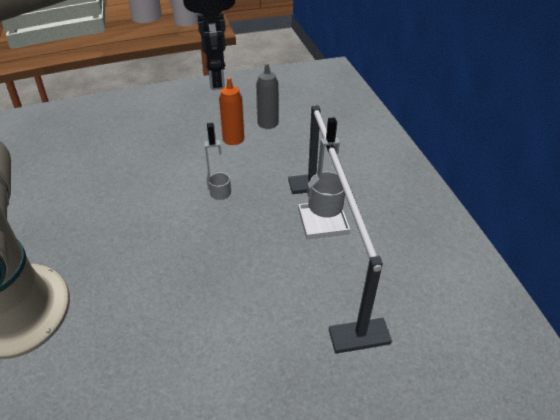

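The dipper hangs still and upright. The model overlay agrees in both views to about 2 mm, and the small dipper has not moved. I'm handing the job in.

```bash
python3 -c "
from h import *
print(env.sign_off())"
```

```text
the job is handed in; nothing more can be done
None
```

I hooked the large dipper, which stood at the right, over the right-hand half of the rail, about 90 mm right of its middle. I then slid it left along the bar while still gripping it and released it on the tape band. The job was handed in at about 10.8 s, and the sign-off gives no verdict.

- **Position:** A model of the dipper drawn at the target pose matched both camera views to about 2 mm. About 7 mm of tape showed in front of the 16 mm hook in the side view, which is what a centred hook should leave.
- **Hanging:** It hung upright. Two side pictures taken shortly apart showed no visible motion.
- **Small dipper:** It looked unchanged from the first side picture.
- **Arm:** It was clear of everything, with wrist force near zero.
- **Disagreement:** The two cameras put the tape band about 4 mm apart along the bar (y = 0.065 and 0.069 m). I aimed at 0.066 m, and the allowance is 15 mm.

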